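# Put the washed serving board away in the board rack

### The arm

A 6-joint arm with a two-finger parallel gripper is mounted at the origin on the work surface. World frame = base frame: x ahead of the robot, y to its left, z up, the work surface at z = 0. Lengths are in m, angles in rad, forces in N, time in s.
With the tool pointing down it reaches from about 0.275 to 0.75 m from the base axis. Payload 10.2 kg.
Tool frame: the origin (TCP) lies midway between the tips of the shut fingers; the grasp point (between the pads) lies 19 mm behind it (ctrl.tcp_to_grasp is the distance from the TCP to the grasp point, in m); x points along the fingers, y is the direction in which the jaws open and shut, and the axes are right-handed (so a half turn about x gives the same grasp; the last joint's range is limited). The gripper opens to 85 mm and grips with 20 to 120 N. Pads are 22 mm wide; open, the fingers measure 114 mm over their backs; the gripper's body (76 mm by 85 mm) begins 54 mm behind the grasp point. The pads swing forward as they close: fully open they stand 13 mm farther back than shut.
Start: joints at [1.107, 0.313, 1.498, -0, 1.331, -0.223], TCP at [0.125, 0.51, 0.231] pointing down, gripper open.
Joint ranges: [-2.94, 2.94], [-0.97, 2.17], [0.19, 2.56], [-1.23, 4.37], [0.02, 3.11], [-2.88, 2.88]. Speed limits (rad/s): [2.39, 2.39, 3.01, 3.14, 3.14, 3.14].

### API

Orientations are given as [roll, pitch, yaw] about the fixed x, y, z axes, in that order (R = Rz(yaw) Ry(pitch) Rx(roll)).
In Python, from station import ctrl gives the robot as it stands.
- The arm moves only by the shell command python3 -m creep 'ROWS'. ROWS is JSON, a list of rows, each a list of 3 entries, a list of its own where there are three numbers: the shift along the world's x, y, z in mm, then the turn about the world's z in degrees, then the gripper command: -1 is shut, 1 is fully open, values between are in proportion. A call has 1 to 20 rows; each row shifts and turns the commanded pose from where the row before left it; what a row does not reach is not made up. A row lasts 1/10 s, in which the tool goes at most 50 mm and 8.59 degrees, less where a joint would pass 70% of its speed; a pose out of reach is approached as far as the arm can. A call with a gripper value outside its range is refused whole. The fingers move at their own pace and stop on an object; the grip force is fixed at half the most. Time passes only in rows, so rows that do not move let the fingers close. It gives the time, the measured TCP pose, the force and the opening at its end, in the units of the state.
- ctrl.state(): the state, without advancing time (a new reading comes with each control period).
- ctrl.get_image(name): name is "scene" or "top" or "wrist"; returns a dict with "image" (384x512x3 uint8, red, green, blue), "vertical_fov" (degrees; the focal length in pixels is half the picture's height over the tangent of half this angle, whatever the lens; pixels are square), "cx", "cy" (the principal point, pixels), "dist" ([k1, k2, p1, p2, k3] as OpenCV has them; the pictures are not rectified), "R" (3x3) and "t" (3): a world point X has camera coordinates R X + t. Camera axes: x right, y down, z forward; pixel columns grow to the right and rows downward; lengths in m; the calibration is good to about 2 mm. A picture is of the moment at which its call begins. There is no depth.
- ctrl.hand_in(): hands the job in, once; it reports no verdict.
The state is a dict: "time_s": time; "joints": joint angles; "qd": joint speeds; "effort": joint torques, N m; "tcp_pos": TCP position; "orientation": TCP orientation; "wrist_force": force on the tool from outside, world axes, zero at the start; "torque": the same for the moment, N m; "width": finger opening in m.
Only numpy, scipy, OpenCV 4.12 (cv2) and the standard library are available. Lean on these libraries where they do the work, as an engineer would, in place of code of your own. Each camera call takes 0.05 s, during which the arm holds its last target. There are 200 camera calls.

### The job

The rectangular wooden serving board has dried in the white draining stand: lift it out and stand it upright on its long edge in the empty slot of the dark wooden rack, beside the board already there. It should be fully down in the slot and about centred along it; lower it in gently rather than dropping it. Leave the arch-topped board in the draining stand and the other board in the rack where they are.

Things in the scene. Friction and masses are not known exactly. Their poses are not given: they have to be found in the camera images.
- board_mid (a point): Centre of the rectangular wooden board to move: 200 mm long (its x) x 14 thick (y) x 130 high (z, up), 0.18 to 0.36 kg. It stands on its long edge in one of the two slots (90 apart) of the fixed white draining stand; its level top edge, 65 above this point, is free to be gripped. The wire hoops holding it reach 81 above the table, its lower edge is 12 above the table.
- free_slot (a point): Middle of the floor of the empty slot in the fixed dark wooden rack, 12 mm above the table: a board's lower edge rests here. x runs along the slot, y across, z up. Steel hoops 120 long stand on both sides, 69 high above this point; the slot is 19 wide up to 50 high, flaring to 40 at the top. The other slot is parallel, 90 beside. Rack and stand may swap sides.
- arch_mid (a point): A point in the middle of the arch-topped wooden board (130 long in x, 14 thick in y, 135 high, round at the top), 65 above its lower edge. It stands in the other slot of the draining stand, 90 beside the rectangular board, and is to be left there.
- mate_mid (a point): Centre of a second rectangular wooden board, same size and shape as the one to be moved, which already stands in the other slot of the dark rack, 90 beside the empty slot, and is to be left there.

How it is judged:
By the outcome, as a careful person would: the job done as asked, in the order asked, and still so for the second after the job is handed in, with the robot touching nothing.
It also fails if it takes over 38 s, if anything falls off the work surface, if the arm or the gripper's body presses on something with over 40 N, if the wrist force passes 120 N, or if a joint passes its speed limit or range.

## Working session

There is one attempt and no reset: what is moved stays moved. The work goes in short steps, Python scripts to look and compute and a shell command to move; the robot and the scene stay as the last step left them, time stands still between calls to the robot, and variables do not carry over. Pictures are saved under pics/ and viewed, about 8 in all and at most 12, crops included, and the job is handed in when it is done.

```bash
mkdir -p pics; cat > h.py <<'E'
import numpy as np, cv2
from station import ctrl
def snap(name,fn):
    d=ctrl.get_image(name); np.savez('pics/'+fn+'.npz',**{k:np.array(v) for k,v in d.items()})
    cv2.imwrite('pics/'+fn+'.png',d['image'][:,:,::-1]); return d
def cam(fn):
    d=np.load('pics/'+fn+'.npz'); f=192/np.tan(np.radians(d['vertical_fov'])/2)
    return d,np.array([[f,0,d['cx']],[0,f,d['cy']],[0,0,1.]])
def ray(fn,u,v):
    d,K=cam(fn); p=cv2.undistortPoints(np.array([[[u,v]]],float),K,d['dist'])[0,0]
    return -d['R'].T@d['t'], d['R'].T@np.array([p[0],p[1],1])
def atz(fn,u,v,z):
    c,r=ray(fn,u,v); return c+r*(z-c[2])/r[2]
def proj(fn,X):
    d,K=cam(fn); return cv2.projectPoints(np.array(X,float).reshape(-1,3),cv2.Rodrigues(d['R'])[0],d['t'],K,d['dist'])[0][:,0]
E
python3 - <<'E'
from h import *
a=[snap(n,n+'0')['image'] for n in('top','scene')]
for n in('top','scene'):
    d,K=cam(n+'0'); print(n,-d['R'].T@d['t'],K[0,0])
print(ctrl.state())
E
```

```text
top [0.41564389 0.01573646 1.03975657] 487.61967862906437
scene [1.04381636 0.38307785 0.50834005] 358.8915667387265
{'time_s': 0.1, 'joints': array([ 1.10661441e+00,  3.13364330e-01,  1.49831650e+00,  6.62901449e-06,
        1.33103230e+00, -2.23387620e-01]), 'qd': array([ 4.82251547e-04, -1.58650793e-03, -2.34766564e-03,  4.36143532e-04,
        1.71756742e-05, -2.35821261e-03]), 'effort': array([ 2.55412764e-03, -4.12903154e+01, -2.60146129e+01, -1.13709473e-04,
        2.91497730e-03, -3.47468657e-06]), 'tcp_pos': array([0.12510108, 0.5096491 , 0.23082431]), 'orientation': array([-1.79992929,  1.56967583, -2.04072517]), 'wrist_force': array([-0.23062092, -0.41095892,  0.40211649]), 'torque': array([-0.03952512, -0.01390185,  0.05976507]), 'width': 0.08528916549716128}
```

View pics/top0.png

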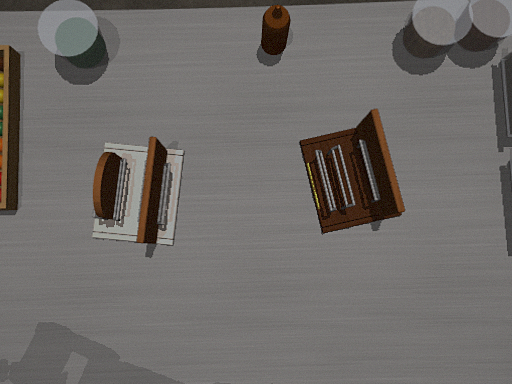

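View pics/scene0.png

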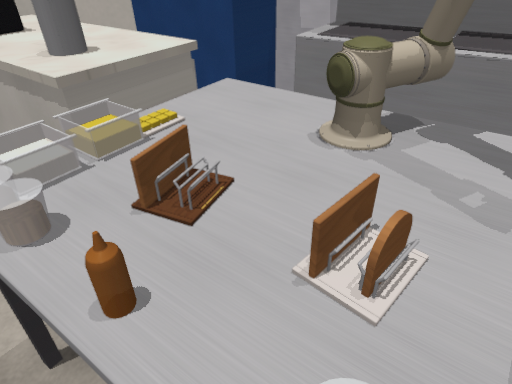

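The top view shows the stand at (138,195), with the arch board left at x≈107 and the rectangular board at x≈153. The rack is at (350,170): its mate board is on the right (385,160) and the empty slot on the left (~335,178). The scene view agrees with this. Next is an enlarged crop.

```bash
python3 - <<'E'
from h import *
im=cv2.imread('pics/top0.png'); s=3.5
f=lambda x0,x1:cv2.resize(im[105:250,x0:x1],None,fx=s,fy=s,interpolation=cv2.INTER_CUBIC)
o=np.hstack([f(88,192),f(296,408)]); o=cv2.convertScaleAbs(o,alpha=1.6,beta=10)
for v in range(110,250,20): cv2.putText(o,str(v),(0,int((v-105)*s)),0,.35,(0,255,255)); cv2.line(o,(0,int((v-105)*s)),(o.shape[1],int((v-105)*s)),(0,255,255),1) if v%40==30 else 0
for b,x0,x1 in((0,88,192),(364,296,408)):
    for u in range(-(-x0//10)*10,x1,10): x=int(b+(u-x0)*s); cv2.line(o,(x,0),(x,8),(0,255,0),1); cv2.putText(o,str(u),(x,20),0,.33,(0,255,0))
cv2.imwrite('pics/crop1.png',o); print(o.shape)
E
```

```text
(508, 756, 3)
```

View pics/crop1.png

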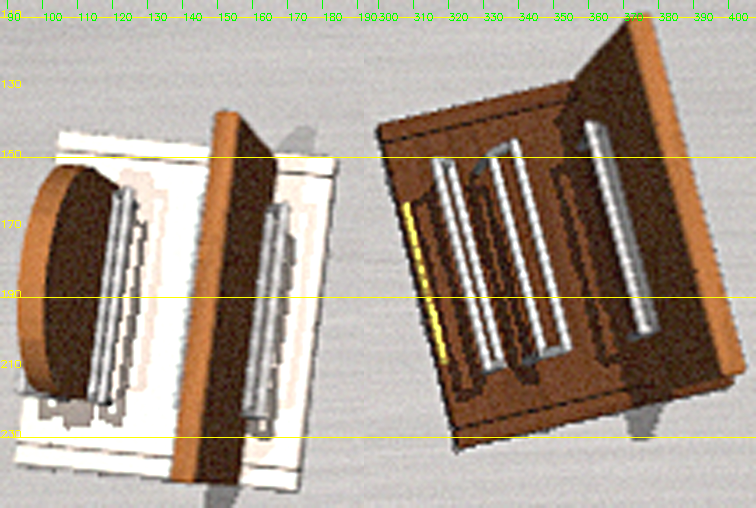

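```bash
python3 - <<'E'
from h import *
L=lambda p:(88+p[0]/3.5-.4,105+p[1]/3.5-.4); Rr=lambda p:(296+(p[0]-364)/3.5-.4,105+p[1]/3.5-.4)
def rect(ps,g,z,n):
    P=np.array([atz('top0',*g(p),z)[:2] for p in ps]); c=P.mean(0)
    d=(P[0]+P[1]-P[2]-P[3])/2; w=(P[0]+P[3]-P[1]-P[2])/2
    a=np.degrees(np.arctan2(d[1],d[0])); print(n,c.round(4),'len',np.linalg.norm(d).round(4),'w',np.linalg.norm(w).round(4),'yaw',a.round(2)); return c,d/np.linalg.norm(d)
rect([(217,112),(240,112),(195,482),(171,482)],L,.142,'board')
c,d=rect([(628,15),(650,12),(745,372),(722,376)],Rr,.142,'mate')
n=np.array([-d[1],d[0]]); s=c+.09*n; print('slot',s, 'radius',np.hypot(*s))
# rack plate corners (z~.012)
P=np.array([atz('top0',*Rr(p),.012)[:2] for p in[(378,126),(457,450),(735,388)]]);print(P, np.linalg.norm(P[0]-P[1]),np.linalg.norm(P[1]-P[2]),'platemid',(P[0]+P[2])/2,'expected',c+.045*n, 'yaw',np.degrees(np.arctan2(*(P[0]-P[1])[::-1])))
# overlay
o=cv2.imread('pics/crop1.png')
def line(z,off,hl,col):
    X=[[*(s+off*n+e*hl*d),z] for e in(-1,1)]
    q=[(int(364+(u-296+.4)*3.5),int((v-105+.4)*3.5)) for u,v in proj('top0',X)]; cv2.line(o,*q,col,1)
for e in(-1,1): line(.081,e*.02,.06,(0,0,255)); line(.062,e*.0095,.06,(255,0,0))
line(.012,0,.06,(0,255,0))
cv2.imwrite('pics/ov.png',cv2.resize(o[90:470,364:],None,fx=1.5,fy=1.5))
E
```

```text
board [0.5282 0.1995] len 0.1977 w 0.0123 yaw -7.31
mate [ 0.5697 -0.2481] len 0.1984 w 0.012 yaw 10.96
slot [ 0.55260275 -0.15969531] radius 0.5752150773582495
[[ 0.63864296 -0.10229763]
 [ 0.43974599 -0.1411156 ]
 [ 0.47215706 -0.30815174]] 0.2026495492947015 0.17015155756570505 platemid [ 0.55540001 -0.20522469] expected [ 0.56115688 -0.20387479] yaw 11.043382035772153
```

View pics/ov.png

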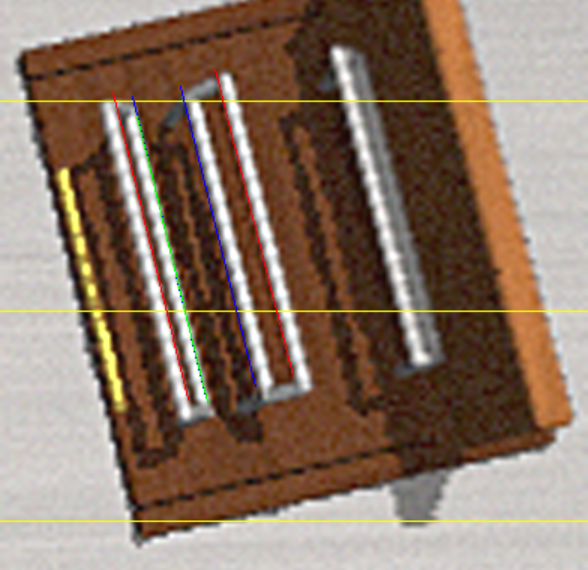

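```bash
python3 - <<'E'
from h import *
from scipy.spatial.transform import Rotation as R
s=ctrl.state(); M=R.from_euler('xyz',s['orientation']).as_matrix()
print(M.round(3)); a=np.degrees(np.arctan2(M[1,1],M[0,1])); print('tool y angle',a,'want 82.7 mod 180 -> turn',(82.7-a+90)%180-90)
print('shift',(np.array([.528,.1995])-s['tcp_pos'][:2])*1000, (M[:,0]*.019))
E
```

```text
[[-0.001  0.238  0.971]
 [-0.001  0.971 -0.238]
 [-1.    -0.001 -0.   ]]
tool y angle 76.20342043925285 want 82.7 mod 180 -> turn 6.496579560747151
shift [ 402.8989244  -310.14910487] [-9.64036110e-06 -1.89817078e-05 -1.89999881e-02]
```

```bash
python3 -m creep '[[[15,-11,0],0.5,1],[29,-22,0],0.5,1],[[29,-22,0],0.5,1]]' 2>&1 | tail -3; python3 -m creep '[[[15,-11,0],0.5,1],[[28,-22,0],0.5,1],[[30,-23,0],0.5,1],[[30,-23,0],0.5,1],[[30,-23,0],0.5,1],[[30,-23,0],0.5,1],[[30,-23,0],0.5,1],[[30,-23,0],0.5,1],[[30,-23,0],0.5,1],[[30,-23,0],0.5,1],[[30,-23,0],0.5,1],[[30,-23,0],0.5,1],[[30,-23,0],0.5,1],[[20,-16,0],0,1],[[10,-8,0],0,1],[[0,0,0],0,1],[[0,0,0],0,1]]'
python3 - <<'E'
from h import *
snap('wrist','w1'); print(ctrl.state()['tcp_pos'])
P=[]
d=np.radians(-7.31); c=np.array([.528,.1995]); e=np.array([np.cos(d),np.sin(d)]); n=np.array([-e[1],e[0]])
print(proj('w1',[[*(c+a*.1*e+b*.007*n),.142] for a,b in((1,1),(1,-1),(-1,-1),(-1,1))]).round(1))
E
```

```text
invalid input: not JSON, or not a number
time_s: 1.8
tcp_pos: [0.5275, 0.2005, 0.2312]
orientation: [2.982, 1.57, 2.855]
wrist_force: [-0.1, -0.3, 0.2]
width: 0.0857
[0.52733496 0.20078479 0.23134427]
[[260.3 308.4]
 [243.3 308.4]
 [240.2  46.8]
 [262.1  46.8]]
```

View pics/w1.png

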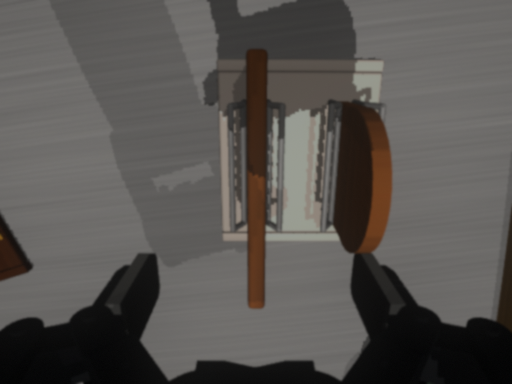

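The board's top edge runs in the wrist picture from (257,49) to (257,307), which is 5 px (about 3 mm) toward +y of the prediction. The open fingertips centre at u≈255, so the gripper is well centred. I'll descend and grip.

```bash
python3 -m creep '[[[0,1,-10],0,1],[[0,0,-20],0,1],[[0,0,-20],0,1],[[0,0,-20],0,1],[[0,0,-20],0,1],[[0,0,-16],0,1],[[0,0,-12],0,1],[[0,0,-8],0,1],[[0,0,0],0,1],[[0,0,0],0,-1],[[0,0,0],0,-1],[[0,0,0],0,-1],[[0,0,0],0,-1],[[0,0,0],0,-1],[[0,0,0],0,-1],[[0,0,0],0,-1],[[0,0,0],0,-1],[[0,0,0],0,-1]]'
```

```text
time_s: 3.65
tcp_pos: [0.5284, 0.2009, 0.1056]
orientation: [0.395, 1.57, 0.267]
wrist_force: [-0.6, 0.7, 4.3]
width: 0.0134
```

```bash
python3 -m creep '[[[0,0,5],0,-1],[[0,0,10],0,-1],[[0,0,15],0,-1],[[0,0,15],0,-1],[[0,0,15],0,-1],[[0,0,15],0,-1],[[0,0,15],0,-1],[[0,0,15],0,-1],[[0,0,15],0,-1],[[0,0,8],0,-1],[[0,0,2],0,-1],[[0,0,0],0,-1],[[0,0,0],0,-1]]'; python3 - <<'E'
from h import *
s=ctrl.state(); print(s['tcp_pos'],s['torque'])
print('to slot',(np.array([.5497,-.1605])-s['tcp_pos'][:2])*1000)
E
```

```text
time_s: 4.95
tcp_pos: [0.5279, 0.2008, 0.2345]
orientation: [-2.846, 1.569, -2.973]
wrist_force: [0.9, -0.7, -2.9]
width: 0.0134
[0.52791879 0.20079747 0.23451883] [ 0.02483798 -0.03024782  0.04018376]
to slot [  21.78120554 -361.29747406]
```

```bash
python3 -m creep '[[[0,-5,0],0.3,-1],[[1,-12,0],1,-1],[[1.5,-20,0],1,-1],[[1.5,-25,0],1,-1],[[1.5,-25,0],1,-1],[[1.5,-25,0],1,-1],[[1.5,-25,0],1.5,-1],[[1.5,-25,0],1.5,-1],[[1.5,-25,0],1.5,-1],[[1.5,-25,0],1.5,-1],[[1.5,-25,0],1.5,-1],[[1.5,-25,0],1,-1],[[1.5,-25,0],1,-1],[[1.5,-25,0],1,-1],[[1.5,-21,0],1,-1],[[1,-15,0],1,-1],[[0,-9,0],0.5,-1],[[0,-4,0],0,-1],[[0,0,0],0,-1],[[0,0,0],0,-1]]'
python3 - <<'E'
from h import *
from scipy.spatial.transform import Rotation as R
for _ in range(4): ctrl.get_image('scene')
snap('top','t2');snap('wrist','w2');snap('scene','s2')
s=ctrl.state(); M=R.from_euler('xyz',s['orientation']).as_matrix(); print(s['tcp_pos'],np.degrees(np.arctan2(M[1,1],M[0,1])))
f=lambda n:cv2.imread('pics/%s.png'%n)
c=lambda im,x0,x1,y0,y1,k:cv2.convertScaleAbs(cv2.resize(im[y0:y1,x0:x1],None,fx=k,fy=k,interpolation=cv2.INTER_CUBIC),alpha=1.5)
b=c(f('s2'),110,270,60,240,2.4)
w=c(f('w2'),0,512,0,384,.8); w=cv2.copyMakeBorder(w,0,max(0,b.shape[0]-w.shape[0]),0,0,0)
cv2.imwrite('pics/j2.png',np.hstack([w,b[:w.shape[0]]]))
E
```

```text
time_s: 6.95
tcp_pos: [0.5497, -0.1595, 0.2353]
orientation: [1.634, 1.571, 1.827]
wrist_force: [0.4, 0.3, -2.4]
width: 0.0133
[ 0.54974816 -0.15993179  0.235319  ] 101.02016299565115
```

View pics/j2.png

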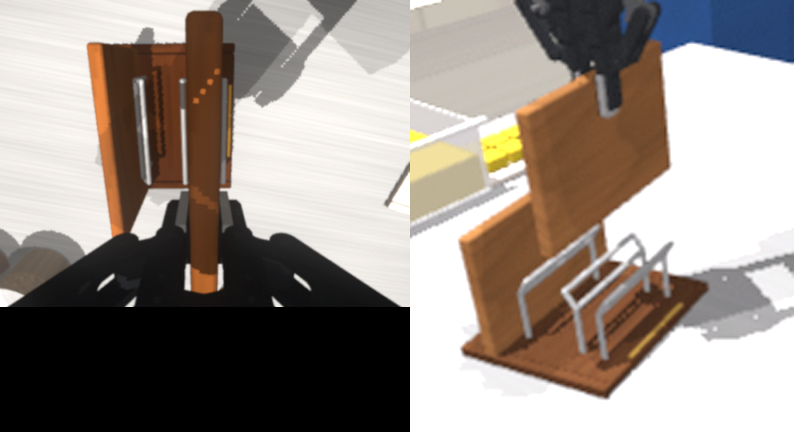

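The scene view shows the board held level above the empty slot. In the wrist view the slot's hoops show on both sides of it (left bar ~(229,165), right ~(280,165) in full pixels). An overlay of the predicted hoops comes before lowering.

```bash
python3 - <<'E'
from h import *
s=np.array([.5497,-.1605]); a=np.radians(11); d=np.array([np.cos(a),np.sin(a)]); n=np.array([-d[1],d[0]])
def ov(fn,x0,x1,y0,y1,k):
    im=cv2.convertScaleAbs(cv2.resize(cv2.imread('pics/%s.png'%fn)[y0:y1,x0:x1],None,fx=k,fy=k,interpolation=cv2.INTER_CUBIC),alpha=1.5)
    for z,off,col in((.081,.022,(0,0,255)),(.062,.0115,(255,0,0))):
        for e in(-1,1):
            q=((proj(fn,[[*(s+e*off*n+g*.058*d),z] for g in(-1,1)])-[x0,y0]+.5)*k).astype(int)
            cv2.line(im,tuple(map(int,q[0])),tuple(map(int,q[1])),col,1)
    t=np.array([.5497,-.1599]) # predicted held board bottom centre line/top
    for z in(.142,):
        q=((proj(fn,[[*(t+g*.1*d),z+.13-.0] for g in(-1,1)])-[x0,y0]+.5)*k).astype(int)
        cv2.line(im,tuple(map(int,q[0])),tuple(map(int,q[1])),(0,255,0),1)
    return im
A=ov('w2',200,310,10,250,2.4);B=ov('s2',120,260,100,240,3.2)
H=max(A.shape[0],B.shape[0]); p=lambda x:cv2.copyMakeBorder(x,0,H-x.shape[0],0,0,0)
o=np.hstack([p(A),p(B)]);print(o.shape);cv2.imwrite('pics/j3.png',o)
E
```

```text
(576, 712, 3)
```

View pics/j3.png

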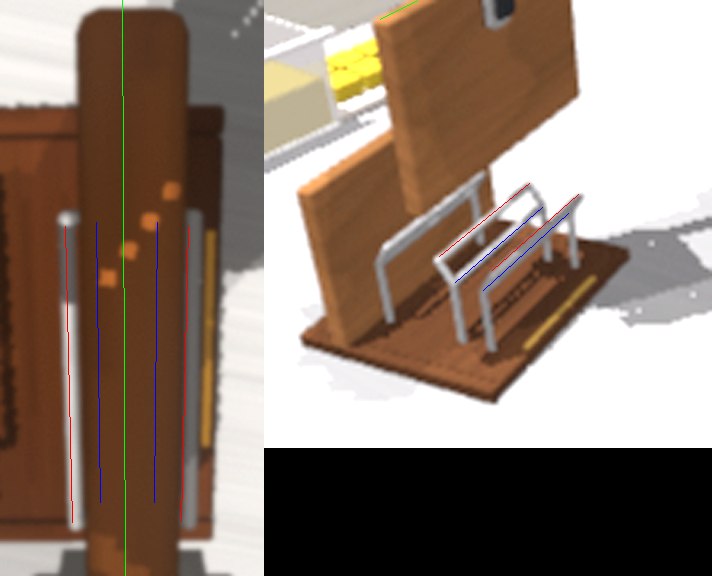

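Relative to the board, the hoops are off by less than 1 mm, since both show the same ~1.3 mm wrist-camera bias. Yaw and along-slot position agree, so I'll lower gently.

```bash
python3 -m creep '[[[0,0,-5],0,-1],[[0,0,-12],0,-1],[[0,0,-15],0,-1],[[0,0,-15],0,-1],[[0,0,-10],0,-1],[[0,0,-6],0,-1],[[0,0,-6],0,-1],[[0,0,-6],0,-1],[[0,0,-6],0,-1],[[0,0,-6],0,-1],[[0,0,0],0,-1]]'; python3 -m creep '[[[0,0,-5],0,-1],[[0,0,-5],0,-1],[[0,0,-5],0,-1],[[0,0,-5],0,-1],[[0,0,-5],0,-1],[[0,0,0],0,-1],[[0,0,0],0,-1]]'
```

```text
time_s: 8.4
tcp_pos: [0.5494, -0.16, 0.1474]
orientation: [2.458, 1.569, 2.65]
wrist_force: [0.2, -0.7, -2.4]
width: 0.0135
time_s: 9.1
tcp_pos: [0.5497, -0.1602, 0.1233]
orientation: [2.642, 1.571, 2.835]
wrist_force: [-0.3, 0.3, -1.9]
width: 0.0133
```

```bash
python3 -m creep '[[[0,0,-4],0,-1],[[0,0,-4],0,-1],[[0,0,-3],0,-1],[[0,0,-2],0,-1],[[0,0,-2],0,-1],[[0,0,0],0,-1]]';python3 -m creep '[[[0,0,-1],0,-1],[[0,0,-1],0,-1],[[0,0,-1],0,-1],[[0,0,0],0,-1],[[0,0,0],0,-1]]'
```

```text
time_s: 9.7
tcp_pos: [0.5496, -0.1601, 0.108]
orientation: [2.556, 1.57, 2.748]
wrist_force: [0.1, 0.2, -2.7]
width: 0.0135
time_s: 10.2
tcp_pos: [0.5498, -0.1602, 0.1056]
orientation: [-0.884, 1.57, -0.692]
wrist_force: [-1.5, -0.4, 2.1]
width: 0.0132
```

Contact came at TCP z 0.1056, exactly the height expected when the board is on the floor. I'll release and retreat.

```bash
python3 -m creep '[[[0,0,0],0,-0.5],[[0,0,0],0,-0.3],[[0,0,0],0,-0.1],[[0,0,0],0,0.1],[[0,0,0],0,0.1],[[0,0,0],0,0.1],[[0,0,5],0,0.1],[[0,0,15],0,0.1],[[0,0,25],0,0.1],[[0,0,25],0,0.1],[[0,0,25],0,0.1],[[0,0,25],0,0.1],[[0,5,10],0,0.1],[[-5,25,0],0,0.1],[[-10,35,0],0,0.1],[[-10,35,0],0,0.1],[[-10,35,0],0,0.1],[[-10,20,0],0,0.1],[[0,5,0],0,0.1],[[0,0,0],0,0.1]]'
python3 - <<'E'
from h import *
snap('top','t3');snap('scene','s3')
c=lambda n,x0,x1,y0,y1,k:cv2.convertScaleAbs(cv2.resize(cv2.imread('pics/%s.png'%n)[y0:y1,x0:x1],None,fx=k,fy=k,interpolation=cv2.INTER_CUBIC),alpha=1.5)
A=c('t3',290,410,100,240,3.5);B=c('s3',110,270,100,240,2.2)
C=c('t3',85,195,130,250,1.3)
H=A.shape[0]; o=np.hstack([A,np.vstack([B,c('t3',85,245,145,225,2.2)])[:H]]); print(o.shape); cv2.imwrite('pics/j4.png',o)
E
```

```text
time_s: 12.2
tcp_pos: [0.5047, 0.0003, 0.2351]
orientation: [-2.962, 1.571, -2.769]
wrist_force: [0.5, -0.3, -0.5]
width: 0.047Traceback (most recent call last):
  File "<stdin>", line 6, in <module>
    return _nx.concatenate(arrs, 1, dtype=dtype, casting=casting)
           ~~~~~~~~~~~~~~~^^^^^^^^^^^^^^^^^^^^^^^^^^^^^^^^^^^^^^^
ValueError: all the input array dimensions except for the concatenation axis must match exactly, but along dimension 0, the array at index 0 has size 490 and the array at index 1 has size 484
```

```bash
python3 - <<'E'
from h import *
c=lambda n,x0,x1,y0,y1,k:cv2.convertScaleAbs(cv2.resize(cv2.imread('pics/%s.png'%n)[y0:y1,x0:x1],None,fx=k,fy=k,interpolation=cv2.INTER_CUBIC),alpha=1.5)
A=c('t3',290,410,100,240,3.5);B=np.vstack([c('s3',110,270,100,240,2.2),c('t3',85,245,145,225,2.2)])
cv2.imwrite('pics/j4.png',np.hstack([A[:484],B[:484]]))
E
```

```text
(no output)
```

View pics/j4.png

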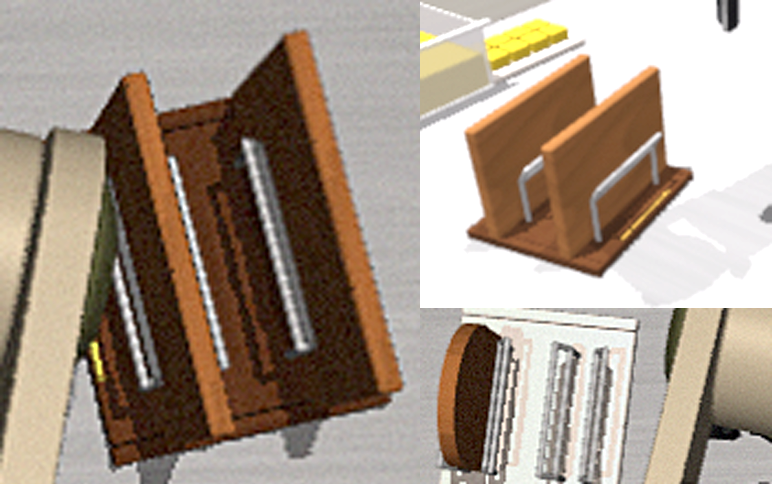

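The board stands upright and fully down between the hoops, parallel to its mate; its top edge runs from (328.5,121.5) to (353.5,224) in the top image. The arch board is unmoved in the stand. One numeric check, then I'll hand in.

```bash
python3 - <<'E'
from h import *
a=atz('top0',328.7,121.2,.142);b=atz('top0',353.2,224.,.142); print((a+b)/2,np.linalg.norm(a-b))
s=ctrl.state();print(s['time_s'],s['qd'].round(3)); 
if np.linalg.norm(((a+b)/2)[:2]-[.5497,-.1605])<.01: ctrl.hand_in(); print('handed in')
E
```

```text
[ 0.54875532 -0.16097873  0.142     ] 0.19702043269034963
12.3 [-0.011  0.005 -0.001  0.002  0.003  0.002]
the job is handed in; nothing more can be done
handed in
```

The rectangular board is now standing upright in the empty slot of the dark rack, and the job was handed in at 12.3 s of the 38 s allowed.

- **Move:** I gripped the board by its top edge, lifted it 130 mm, carried it across while turning it about 18°, and lowered it in small steps. The gripper then opened and backed away.
- **Contact:** The board touched down at the same tool height at which I had picked it up (0.1056 m). Both floors are 12 mm above the table, so it is fully down. The wrist readings, taken at the end of each move, stayed under 5 N.
- **Final position:** The last pictures put the board's centre within about 1 mm of my slot estimate of (0.550, -0.1605), parallel to the other board. The arch-topped board and the other rack board looked undisturbed.
- **Disagreements:** The wrist camera sat 1–3 mm off the top camera, which had no effect on the fit. My estimates of the slot's centre along its length differed by 3–5 mm (other rack board versus rack plate and hoops), so the centring is good to a few millimetres.
- **Refused command:** One command was refused because of a typing error, and it caused no movement.

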